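# Set a ratchet prop to its fourth click and seat a gimbal yoke on it

## Task

Raise the column of the blue ratchet prop stand by its saddle until the pawl has clicked four times, no more and no fewer, and ease it down so that it rests on the fourth tooth. Then set the black gimbal yoke gently over the spigot, fully down and flat on the saddle, and let go. Go gently, without dropping things or pressing hard on the column or the yoke, and leave the other things where they are.

Things in the scene. Friction and masses are not known exactly. Their poses are not given: they have to be found in the camera images.
- stand: Ratchet prop stand, fixed to the desk: dark foot 92 x 92 x 10 mm, blue housing 56 x 56 mm up to z = 92 mm, aluminium cap 48 x 48 mm up to z = 96 mm. Origin: centre of the foot's underside; z up along the column, yaw varies. A spring pawl is hidden in the housing, at a height that differs each time. A tooth that has clicked cannot go back down past the pawl, so an extra click cannot be undone.
- mouth (a point): Centre of the cap's upper face, 96 mm above the foot's underside. Clicks: with the column down, the first comes after 4 to 39 mm of rise (unknown), each further one 7 mm after the last; 6 teeth, top stop at 80 mm. Over about 4 mm before each click the lifting force climbs by about 7 to 11 N, then falls back at once; let down, the column sinks until the tooth sits on the pawl.
- saddle (a point): Centre of the upper face of the saddle, an aluminium block 36 x 36 mm and 24 mm high on top of the column (axes as the stand's); grip it by two opposite sides. With the column down, as at the start, this face is 136 mm above the desk, and 16 mm is free under the saddle. On it stands a steel spigot, 12 mm in diameter, 16 mm high, chamfered.
- column: The sliding steel column with saddle, spigot and teeth, 0.28 to 0.44 kg, 1 N of sliding friction and a drag of 15 N per m/s. Origin on its axis, at desk level when the column is down, rising with it; the saddle's upper face is 136 mm above the origin.
- tooth4 (a point): The fourth tooth (fourth_tooth) from the top of the column, a steel ring 28 mm in diameter and 5 mm high, hidden in the housing at the start. Origin: centre of its flat underside, 31 mm above the column's origin. When it rests on the pawl, it carries the column's weight.
- yoke: Black gimbal yoke, loose, standing on its hub, 0.18 to 0.29 kg. Hub: block 40 x 40 x 30 mm with an upright round through bore 15 mm in diameter; from its sides at +x and -x a half ring (10 mm thick) rises to two bearing eyes at x = +-58 mm, top at z = 82 mm. Grip the hub across its free +y and -y sides. Origin: centre of the hub's underside, on the bore's axis; z up.
- bearing: Bystander: small steel ring 32 mm across, 10 mm high, lying near the middle; origin centre of underside.
- gimbal_ring: Bystander: black ring 116 mm across, 10 mm high, lying on the desk.
- mug: Bystander: white mug, 80 mm across, 90 mm high.
- screwdriver: Bystander: screwdriver lying across, beyond the working area.
- oil_bottle: Bystander: red bottle 40 mm across, 90 mm high.
- wrench: Bystander: steel wrench lying on the desk.
- screw_tray: Bystander: grey divided tray 120 x 160 x 35 mm.

How it is judged:
By the outcome, as a careful person would: the job done as asked, in the order asked, and still so for the second after the job is handed in, with the robot touching nothing.
It also fails if it takes over 72 s, if anything falls off the work surface, if the arm or the gripper's body presses on something with over 40 N, if the wrist force passes 120 N, or if a joint passes its speed limit or range.

## Robot

A 6-joint arm with a two-finger parallel gripper is mounted at the origin on the work surface. World frame = base frame: x ahead of the robot, y to its left, z up, the work surface at z = 0. Lengths are in mm, angles in rad, forces in N, time in s.
With the tool pointing down it reaches from about 275 to 750 mm from the base axis. Payload 10.2 kg.
Tool frame: the origin (TCP) lies midway between the tips of the shut fingers; the grasp point (between the pads) lies 19 mm behind it (ctrl.tcp_to_grasp is the z of the grasp point in the tool frame, in mm); z points along the fingers, y is the direction in which the jaws open and shut (so a half turn about z gives the same grasp; the last joint's range is limited). The gripper opens to 85 mm and grips with 20 to 120 N. Pads are 22 mm wide; open, the fingers measure 114 mm over their backs; the gripper's body (76 mm by 85 mm) begins 54 mm behind the grasp point. The pads swing forward as they close: fully open they stand 13 mm farther back than shut.
Start: joints at [0.94, 0.313, 1.498, -0, 1.331, -0.223], TCP at [208.223, 481.948, 231.294] pointing down, gripper open.
Joint ranges: [-2.94, 2.94], [-0.97, 2.17], [0.19, 2.56], [-1.23, 4.37], [0.02, 3.11], [-2.88, 2.88]. Speed limits (rad/s): [2.39, 2.39, 3.01, 3.14, 3.14, 3.14].

## Interface

Orientations are given as a unit quaternion [w, x, y, z].
In Python, from rig import sensors, capture, order, ctrl gives the robot as it stands. The module is installed in compiled form; this text tells all that it offers.
- The arm moves only by the tool play_rows, never from a script. Its argument "deltas" is a list of rows, each a list of 7 numbers: the shift along the world's x, y, z in units of 40 mm (1.0 is 40 mm), then the turn, a rotation vector about the world's x, y, z in units of 6 degrees (1.0 is 6 degrees), then the opening, from -1 (shut) to 1 (fully open). A call has 1 to 8 rows; each row shifts and turns the commanded pose from where the row before left it; what a row does not reach is not made up. A row lasts 1/12 s, in which the tool goes at most 41.7 mm and 7.16 degrees, less where a joint would pass 70% of its speed; a pose out of reach is approached as far as the arm can. A call is refused whole if a number of a shift passes 1 or a number of a turn 1, either way. A call with a gripper value outside its range is refused whole. The fingers move at their own pace and stop on an object; "squeeze" is the grip in N (left out, the last holds). Time passes only in rows, so rows that do not move let the fingers close. It gives the time, the measured TCP pose, the force and the opening at its end, in the units of the state.
- sensors.sense(): the state, without advancing time (a new reading comes with each control period).
- capture(name): name is "scene" or "top" or "wrist"; returns a dict with "pixels" (384x512x3 uint8, red, green, blue), "z_map" (384x512 float32, mm along the optical axis (not along the pixel's ray), 0 where there is no reading), "fx", "fy", "cx", "cy" (pixels), "eye" and "rotation" of the camera in the world; the wrist camera has in their place "tool_from_camera" (4x4, takes a point from camera to tool coordinates, whose origin is the TCP and whose axes are the flange's). Camera axes: x right, y down, z forward; pixel columns grow to the right and rows downward; lengths in mm; the calibration is good to about 2 mm. A picture is of the moment at which its call begins: read the wrist's pose just before it.
- order.finish_job(): hands the job in, once; it reports no verdict.
The state is a dict: "time_s": time; "joints": joint angles; "dq": joint speeds; "tau": joint torques, N m; "eef_pos": TCP position; "ee_rot": TCP orientation; "force": force on the tool from outside, world axes, zero at the start; "wrist_torque": the same for the moment, N m; "grip_width": opening from 0.0 (shut) to 1.0 (fully open).
Only numpy, scipy, OpenCV 4.12 (cv2) and the standard library are available. Lean on these libraries where they do the work, as an engineer would, in place of code of your own. Each camera call takes 0.05 s, during which the arm holds its last target. There are 200 camera calls.

## Working session

There is one attempt and no reset: what is moved stays moved. The work goes in short steps, Python scripts to look and compute and a tool call to move; the robot and the scene stay as the last step left them, time stands still between calls to the robot, and variables do not carry over. Pictures are saved under pics/ and viewed, about 8 in all and at most 12, crops included, and the job is handed in when it is done.

Besides the shell and the picture viewer there is one more tool, called after "Call:" by a JSON object that holds its "api" and its "payload", one argument or row to a line. play_rows: Moves the arm, as the interface text tells. Its arguments: {"type":"object","properties":{"deltas":{"type":"array","items":{"type":"array","items":{"type":"number"}}},"squeeze":{"type":"number"}},"required":["deltas"]}

```bash
mkdir -p pics
cat > h.py <<'E'
import numpy as np, cv2
from rig import sensors, capture, order, ctrl
from scipy.spatial.transform import Rotation as R
def save(c,n): cv2.imwrite(f'pics/{n}.png',cv2.cvtColor(c['pixels'],cv2.COLOR_RGB2BGR))
def cloud(c,s=None):
    z=c['z_map'];v,u=np.indices(z.shape)
    P=np.stack([(u-c['cx'])*z/c['fx'],(v-c['cy'])*z/c['fy'],z],-1)
    if 'eye' in c: W=P@np.array(c['rotation']).T+np.array(c['eye'])
    else:
        T=np.array(c['tool_from_camera']);Q=P@T[:3,:3].T+T[:3,3]
        q=s['ee_rot'];W=R.from_quat([q[1],q[2],q[3],q[0]]).apply(Q.reshape(-1,3)).reshape(Q.shape)+s['eef_pos']
    W[z<=0]=np.nan
    return W
E
python3 - <<'E'
from h import *
s=sensors.sense();print(s,ctrl.tcp_to_grasp)
a=capture('top');b=capture('scene');save(a,'top');save(b,'scene')
print(a['eye'],a['rotation'],b['eye'])
np.savez('c.npz',top=cloud(a),scene=cloud(b))
cv2.imwrite('pics/both.png',cv2.resize(cv2.imread('pics/top.png'),(800,600)))
E
```

```text
{'time_s': 0.0, 'joints': array([ 9.39579855e-01,  3.13422667e-01,  1.49845996e+00,  2.20353670e-05,
        1.33101144e+00, -2.23369654e-01]), 'dq': array([-5.86851304e-04, -1.78097188e-03,  1.67586666e-04, -9.24392481e-05,
        4.53942170e-04, -3.15651812e-04]), 'tau': array([-2.92188670e-04, -4.12271011e+01, -2.59738612e+01, -2.27049891e-04,
        4.18175507e-03, -2.14848188e-05]), 'eef_pos': array([208.06186327, 481.71971235, 230.74045769]), 'ee_rot': array([-2.79395812e-04,  2.02515520e-01,  9.79278837e-01, -5.87764651e-04]), 'force': array([-0.00256898, -0.49959677,  0.22078521]), 'wrist_torque': array([-0.00562103, -0.0409509 ,  0.00859317]), 'grip_width': 0.9996439784431539} -18.700000000000003
[ 351.93490779  -25.21514027 1341.1996235 ] [-0.04244734  0.70822411 -0.70341015  0.04279002] [1244.8708383   140.76137125  937.23499207]Traceback (most recent call last):
  File "<stdin>", line 5, in <module>
  File "h.py", line 8, in cloud
    if 'eye' in c: W=P@np.array(c['rotation']).T+np.array(c['eye'])
                     ~^~~~~~~~~~~~~~~~~~~~~~~~~~
ValueError: matmul: Input operand 1 has a mismatch in its core dimension 0, with gufunc signature (n?,k),(k,m?)->(n?,m?) (size 4 is different from 3)
```

View pics/scene.png

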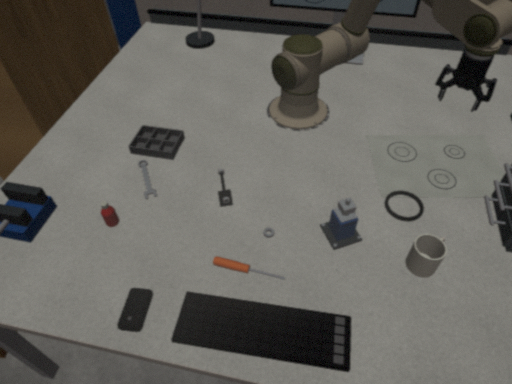

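The scene view shows the stand at about (343,222), what looks like the yoke at (225,190), the bearing at (268,232) and the mug at (425,255). The rotation comes as a quaternion, so I'll fix the helper.

```bash
sed -i "s/np.array(c\['rotation'\]).T+/R.from_quat(np.roll(c['rotation'],-1)).as_matrix().T+/" h.py
python3 - <<'E'
from h import *
a=capture('top');save(a,'top');W=cloud(a);np.save('top.npy',W)
print(a['fx'])
H=W[...,2]
cv2.imwrite('pics/both.png',cv2.resize(cv2.imread('pics/top.png'),(800,600)))
m=((H>12)&(H<250)&(W[...,0]>200)&(W[...,0]<800)).astype(np.uint8)
n,l,st,_=cv2.connectedComponentsWithStats(m)
for i in range(1,n):
    if st[i,4]>25:
        p=W[l==i];t=p[:,2].max()
        print(i,st[i],p.min(0).round(),p.max(0).round(),np.median(p,0).round())
E
```

```text
368.23977554791264
1 [  14  105   63   59 1876] [612. 665.  12.] [800. 832. 106.] [693. 767.  64.]
2 [ 434  111   48   50 1730] [ 631. -783.   13.] [ 800. -655.  108.] [ 700. -706.   64.]
16 [235 130  54   8 226] [ 714. -118.   12.] [742.  78.  33.] [728. -59.  23.]
19 [376 147  15  13 147] [ 633. -479.   15.] [ 671. -440.   95.] [ 648. -452.   60.]
21 [119 148  31  30 500] [555. 391.  12.] [653. 481.  95.] [609. 443.  60.]
23 [182 164  29  32 438] [498. 167.  12.] [613. 269. 155.] [546. 203.  93.]
32 [289 175  20  35 212] [ 445. -182.   13.] [ 563. -117.   84.] [ 506. -149.   32.]
33 [   0  179   82  101 5953] [200. 607.  12.] [523. 889. 228.] [399. 689. 196.]
75 [361 234  49  35 611] [ 243. -540.   12.] [ 362. -377.   43.] [ 303. -461.   30.]
```

View pics/both.png

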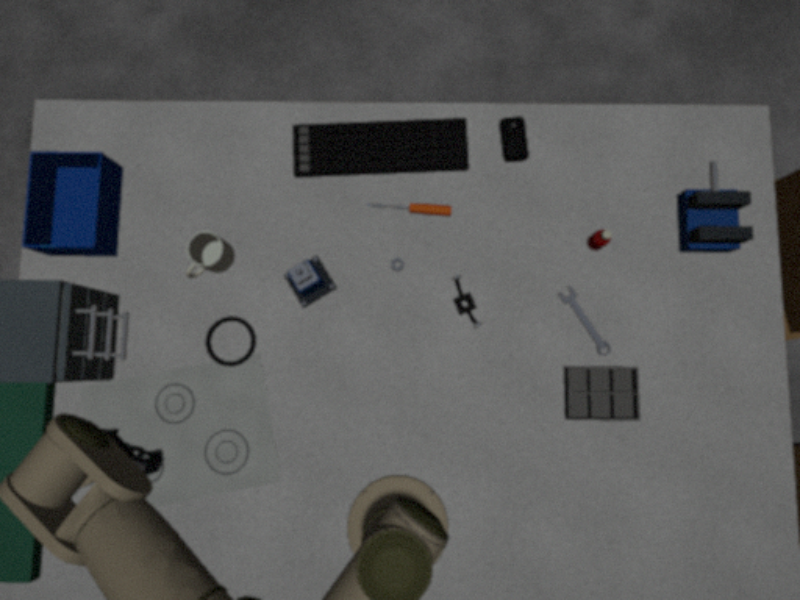

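The top view shows the stand at about (310,280), turned diagonally, and the yoke at (464,303). The bearing is at (397,265).

Run:
```python
from h import *
W=np.load('top.npy');X,Y,Z=W[...,0],W[...,1],W[...,2]
def rep(n,m):
    p=W[m][:,:2].astype(np.float32);print(n,m.sum(),np.median(W[m],0).round(1),cv2.minAreaRect(p))
S=(X>480)&(X<630)&(Y>130)&(Y<290)
rep('saddle',S&(Z>130)&(Z<141)); rep('spig',S&(Z>146))
rep('house',S&(Z>85)&(Z<100)); rep('foot+',S&(Z>6)&(Z<100))
Q=(X>430)&(X<580)&(Y>-200)&(Y<-100)
rep('hub',Q&(Z>24)&(Z<35)); rep('eyes',Q&(Z>70)); rep('yoke',Q&(Z>15))
for lo in (1,-1):
    m=Q&(Z>68)&((X-506)*lo>0); print(m.sum(),W[m].mean(0).round(1))
```

```text
saddle 111 [554.8 209.4 136.2] ((554.9810791015625, 210.53121948242188), (36.780704498291016, 35.62548828125), 31.487760543823242)
spig 6 [552.1 211.6 149.7] ((552.4898681640625, 210.99461364746094), (10.449240684509277, 5.886131286621094), 87.42149353027344)
house 131 [544.5 199.9  93.8] ((554.6068725585938, 210.508056640625), (56.805606842041016, 56.27519226074219), 32.76462173461914)
foot+ 522 [541.2 196.1  13.3] ((554.0411376953125, 213.18115234375), (153.4100341796875, 152.23095703125), 85.79560089111328)
hub 134 [ 504.4 -148.9   30.2] ((504.16552734375, -149.6204833984375), (51.572174072265625, 56.649803161621094), 70.60694885253906)
eyes 32 [ 551.  -134.1   79.5] ((504.4710388183594, -149.4903106689453), (123.16924285888672, 18.45794677734375), 23.305044174194336)
yoke 209 [ 505.8 -148.9   32. ] ((504.45941162109375, -149.9823455810547), (123.81066131591797, 40.62690734863281), 21.94318962097168)
17 [ 556.6 -126.7   79.8]
16 [ 451.3 -172.4   78.5]
```

Call:
{"api": "play_rows", "payload": {
  "deltas": [
    [0.79,-0.62,0,0,0,0.84,1],
    [0.79,-0.62,0,0,0,0.84,1],
    [0.79,-0.62,0,0,0,0.84,1],
    [0.79,-0.62,0,0,0,0.84,1],
    [0.79,-0.62,0,0,0,0.84,1],
    [0.79,-0.62,0,0,0,0.84,1],
    [0.79,-0.62,0,0,0,0.84,1],
    [0.79,-0.62,0,0,0,0.84,1]
  ],
  "squeeze": 30
}}

```text
time_s: 0.82
eef_pos: [462.2, 282.0, 231.2]
ee_rot: [-0.0, -0.149, 0.989, -0.0]
force: [0.7, 0.2, 0.0]
grip_width: 0.997
```

Call:
{"api": "play_rows", "payload": {
  "deltas": [
    [0.79,-0.62,-0.2,0,0,0.84,1],
    [0.79,-0.62,-0.2,0,0,0.84,1],
    [0.79,-0.62,-0.2,0,0,0.84,1],
    [0,0,0,0,0,0,1],
    [0,0,0,0,0,0,1]
  ]
}}

```text
time_s: 1.23
eef_pos: [556.5, 207.8, 206.0]
ee_rot: [-0.001, -0.275, 0.962, 0.0]
force: [-0.1, 0.2, 0.8]
grip_width: 0.998
```

```bash
cat > look.py <<'E'
from h import *
import sys
s=sensors.sense();c=capture('wrist');save(c,sys.argv[1]);W=cloud(c,s);np.save('w.npy',W)
q=s['ee_rot'];r=R.from_quat([q[1],q[2],q[3],q[0]]).as_matrix()
print(s['time_s'],s['eef_pos'].round(1),'jaw',np.degrees(np.arctan2(r[1,1],r[0,1])).round(2),'zax',r[:,2].round(4),'j',s['joints'].round(2),'F',s['force'].round(2),s['wrist_torque'].round(3),'g',round(s['grip_width'],3))
E
cat > s.py <<'E'
from h import *
W=np.load('w.npy');Z=W[...,2]
for n,lo,hi in (('saddle',131,141),('spig',147,156),('house',86,99)):
    m=(Z>lo)&(Z<hi)
    if m.sum()>5: print(n,m.sum(),np.median(W[m],0).round(1),cv2.minAreaRect(W[m][:,:2].astype(np.float32)))
E
python3 look.py w1; python3 s.py
```

```text
1.2333 [556.5 207.8 206. ] jaw 121.9 zax [-2.2e-03 -3.0e-04 -1.0e+00] j [ 0.16  0.49  1.31  0.    1.34 -1.97] F [-0.13  0.19  0.85] [0.017 0.025 0.011] g 0.998
saddle 1679 [551.2 209.  135.9] ((553.2062377929688, 209.94503784179688), (36.14142608642578, 35.93714904785156), 32.926029205322266)
spig 99 [550.9 208.3 150.2] ((553.4081420898438, 210.32546997070312), (11.527710914611816, 10.894771575927734), 31.855194091796875)
house 1583 [541.5 201.3  94.3] ((549.1615600585938, 310.910400390625), (72.08153533935547, 273.96978759765625), 2.1870365142822266)
```

View pics/w1.png

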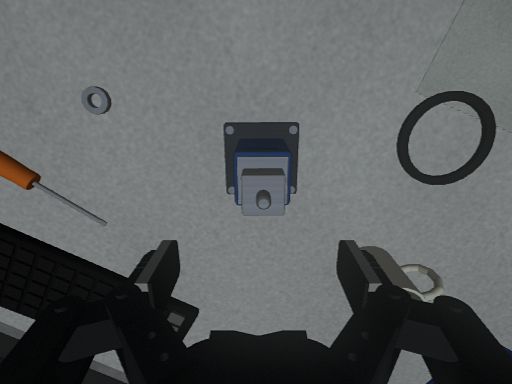

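The wrist view shows the saddle at (263,195) with the spigot centred and the jaws square to it. I'll descend and grip.

Call:
{"api": "play_rows", "payload": {
  "deltas": [
    [-0.07,0.06,-0.3,0,0,0.08,1],
    [0,0,-0.5,0,0,0,1],
    [0,0,-0.6,0,0,0,1],
    [0,0,-0.5,0,0,0,1],
    [0,0,-0.4,0,0,0,1],
    [0,0,-0.27,0,0,0,1],
    [0,0,0,0,0,0,1],
    [0,0,0,0,0,0,1]
  ]
}}

```text
time_s: 1.95
eef_pos: [552.8, 212.3, 105.1]
ee_rot: [0.0, -0.281, 0.96, 0.0]
force: [0.4, 1.0, 0.2]
grip_width: 0.998
```

```bash
python3 look.py w2; python3 s.py
```

```text
1.95 [552.8 212.3 105.1] jaw 122.59 zax [ 4.e-04  1.e-04 -1.e+00] j [ 0.17  0.58  1.44  0.    1.12 -1.97] F [0.35 0.95 0.15] [-0.037  0.032  0.051] g 0.998
saddle 5584 [548.7 207.2 135.9] ((552.2940673828125, 211.1383056640625), (36.5840950012207, 113.3934097290039), 30.53561782836914)
spig 1715 [549.9 207.8 150.9] ((552.8562622070312, 211.73941040039062), (22.332252502441406, 112.86419677734375), 32.528648376464844)
house 3720 [538.9 201.2  95. ] ((582.2427368164062, 282.18505859375), (229.77114868164062, 73.64286041259766), 67.77536010742188)
```

Run:
```python
from h import *
W=np.load('w.npy');Z=W[...,2]
d=np.hypot(W[...,0]-553,W[...,1]-211)
for n,lo,hi,r in (('saddle',134,138.5,27),('spig',146,156,14)):
    m=(Z>lo)&(Z<hi)&(d<r);print(n,m.sum(),cv2.minAreaRect(W[m][:,:2].astype(np.float32)))
```

```text
saddle 4041 ((553.2080688476562, 210.15341186523438), (36.59325408935547, 35.89366912841797), 31.95671272277832)
spig 379 ((552.02880859375, 209.41082763671875), (9.81002426147461, 11.454659461975098), 32.044715881347656)
```

Call:
{"api": "play_rows", "payload": {
  "deltas": [
    [0.01,-0.054,-0.04,0,0,-0.08,1],
    [0,0,0,0,0,0,0.2],
    [0,0,0,0,0,0,0.0],
    [0,0,0,0,0,0,0.0],
    [0,0,0,0,0,0,0.0]
  ],
  "squeeze": 25
}}

```text
time_s: 2.42
eef_pos: [553.5, 209.4, 103.1]
ee_rot: [0.0, -0.276, 0.961, -0.0]
force: [0.5, 0.5, -0.3]
grip_width: 0.505
```

Call:
{"api": "play_rows", "payload": {
  "deltas": [
    [0,0,0,0,0,0,-0.15],
    [0,0,0,0,0,0,-0.3],
    [0,0,0,0,0,0,-0.5],
    [0,0,0,0,0,0,-0.5],
    [0,0,0,0,0,0,-0.5]
  ]
}}

```text
time_s: 2.83
eef_pos: [552.8, 210.4, 103.3]
ee_rot: [-0.0, -0.276, 0.961, 0.001]
force: [-4.7, 4.7, 4.7]
grip_width: 0.42
```

Call:
{"api": "play_rows", "payload": {
  "deltas": [
    [0,0,0,0,0,0,-0.5],
    [0,0,0,0,0,0,-0.5],
    [0,0,0,0,0,0,-0.5]
  ],
  "squeeze": 45
}}

```text
time_s: 3.08
eef_pos: [552.9, 210.4, 103.4]
ee_rot: [-0.0, -0.276, 0.961, 0.001]
force: [-5.1, 4.7, 4.1]
grip_width: 0.408
```

Call:
{"api": "play_rows", "payload": {
  "deltas": [
    [0,0,0.025,0,0,0,-0.5]
  ]
}}

```text
time_s: 3.17
eef_pos: [552.8, 210.4, 103.7]
ee_rot: [-0.0, -0.276, 0.961, 0.001]
force: [-0.1, 6.4, -4.2]
grip_width: 0.415
```

Call:
{"api": "play_rows", "payload": {
  "deltas": [
    [0,0,0.025,0,0,0,-0.5]
  ]
}}

```text
time_s: 3.25
eef_pos: [552.8, 210.4, 104.4]
ee_rot: [-0.0, -0.276, 0.961, 0.001]
force: [-0.7, 4.9, -3.8]
grip_width: 0.417
```

Call:
{"api": "play_rows", "payload": {
  "deltas": [
    [0,0,0.025,0,0,0,-0.5]
  ]
}}

```text
time_s: 3.33
eef_pos: [552.8, 210.4, 105.4]
ee_rot: [-0.0, -0.276, 0.961, 0.001]
force: [-0.7, 6.5, -4.3]
grip_width: 0.418
```

Call:
{"api": "play_rows", "payload": {
  "deltas": [
    [0,0,0.025,0,0,0,-0.5]
  ]
}}

```text
time_s: 3.42
eef_pos: [552.8, 210.4, 106.3]
ee_rot: [-0.0, -0.276, 0.961, 0.001]
force: [-0.3, 6.3, -4.7]
grip_width: 0.416
```

Call:
{"api": "play_rows", "payload": {
  "deltas": [
    [0,0,0.025,0,0,0,-0.5]
  ]
}}

```text
time_s: 3.5
eef_pos: [552.8, 210.4, 107.3]
ee_rot: [-0.0, -0.276, 0.961, 0.001]
force: [-0.2, 5.1, -4.5]
grip_width: 0.416
```

Call:
{"api": "play_rows", "payload": {
  "deltas": [
    [0,0,0.025,0,0,0,-0.5]
  ]
}}

```text
time_s: 3.58
eef_pos: [552.8, 210.4, 108.3]
ee_rot: [-0.001, -0.276, 0.961, 0.001]
force: [-0.0, 6.1, -4.0]
grip_width: 0.416
```

Call:
{"api": "play_rows", "payload": {
  "deltas": [
    [0,0,0.025,0,0,0,-0.5]
  ]
}}

```text
time_s: 3.67
eef_pos: [552.8, 210.4, 109.3]
ee_rot: [-0.0, -0.276, 0.961, 0.001]
force: [-1.1, 5.5, -4.1]
grip_width: 0.411
```

Call:
{"api": "play_rows", "payload": {
  "deltas": [
    [0,0,0.025,0,0,0,-0.5]
  ]
}}

```text
time_s: 3.75
eef_pos: [552.8, 210.4, 110.3]
ee_rot: [-0.001, -0.276, 0.961, 0.001]
force: [-0.4, 6.2, -4.6]
grip_width: 0.417
```

Call:
{"api": "play_rows", "payload": {
  "deltas": [
    [0,0.015,0.025,0,0,0,-0.5]
  ]
}}

```text
time_s: 3.83
eef_pos: [552.8, 210.4, 111.3]
ee_rot: [-0.001, -0.276, 0.961, 0.0]
force: [-0.7, 0.4, -3.6]
grip_width: 0.413
```

Call:
{"api": "play_rows", "payload": {
  "deltas": [
    [0,0.01,0.025,0,0,0,-0.5]
  ]
}}

```text
time_s: 3.92
eef_pos: [552.8, 210.5, 112.3]
ee_rot: [-0.001, -0.276, 0.961, 0.0]
force: [-1.6, -1.2, -3.7]
grip_width: 0.415
```

Call:
{"api": "play_rows", "payload": {
  "deltas": [
    [0,0,0.025,0,0,0,-0.5]
  ]
}}

```text
time_s: 4.0
eef_pos: [552.8, 210.4, 113.4]
ee_rot: [-0.001, -0.276, 0.961, 0.0]
force: [-2.4, 1.1, -3.6]
grip_width: 0.415
```

Call:
{"api": "play_rows", "payload": {
  "deltas": [
    [0,0,0.025,0,0,0,-0.5]
  ]
}}

```text
time_s: 4.08
eef_pos: [552.8, 210.4, 114.5]
ee_rot: [-0.001, -0.276, 0.961, 0.0]
force: [-2.9, 3.5, -3.8]
grip_width: 0.415
```

Call:
{"api": "play_rows", "payload": {
  "deltas": [
    [0,0,0.025,0,0,0,-0.5]
  ]
}}

```text
time_s: 4.17
eef_pos: [552.8, 210.4, 115.6]
ee_rot: [-0.001, -0.276, 0.961, 0.0]
force: [-4.2, 2.3, -3.3]
grip_width: 0.416
```

Call:
{"api": "play_rows", "payload": {
  "deltas": [
    [0,0,0.025,0,0,0,-0.5]
  ]
}}

```text
time_s: 4.25
eef_pos: [552.8, 210.5, 116.7]
ee_rot: [-0.001, -0.276, 0.961, 0.0]
force: [-4.5, 1.7, -4.4]
grip_width: 0.418
```

Call:
{"api": "play_rows", "payload": {
  "deltas": [
    [0,0,0.025,0,0,0,-0.5]
  ]
}}

```text
time_s: 4.33
eef_pos: [552.8, 210.4, 117.7]
ee_rot: [-0.001, -0.276, 0.961, 0.0]
force: [-4.8, 1.6, -4.4]
grip_width: 0.417
```

Call:
{"api": "play_rows", "payload": {
  "deltas": [
    [0,0,0.025,0,0,0,-0.5]
  ]
}}

```text
time_s: 4.42
eef_pos: [552.9, 210.5, 118.7]
ee_rot: [-0.001, -0.276, 0.961, 0.0]
force: [-5.2, 1.8, -3.1]
grip_width: 0.416
```

Call:
{"api": "play_rows", "payload": {
  "deltas": [
    [0,0,0.025,0,0,0,-0.5]
  ]
}}

```text
time_s: 4.5
eef_pos: [552.8, 210.4, 119.7]
ee_rot: [-0.001, -0.276, 0.961, 0.0]
force: [-4.9, 1.7, -4.5]
grip_width: 0.414
```

Call:
{"api": "play_rows", "payload": {
  "deltas": [
    [0,0,0.025,0,0,0,-0.5]
  ]
}}

```text
time_s: 4.58
eef_pos: [552.9, 210.4, 120.7]
ee_rot: [-0.001, -0.276, 0.961, 0.0]
force: [-5.1, 1.5, -4.3]
grip_width: 0.416
```

No click after 17 mm. Continuing.

Call:
{"api": "play_rows", "payload": {
  "deltas": [
    [0.01,0,0.025,0,0,0,-0.5]
  ]
}}

```text
time_s: 4.67
eef_pos: [552.9, 210.4, 121.6]
ee_rot: [-0.001, -0.276, 0.961, 0.0]
force: [-8.4, 1.7, -4.3]
grip_width: 0.414
```

Call:
{"api": "play_rows", "payload": {
  "deltas": [
    [0,0,0.025,0,0,0,-0.5]
  ]
}}

```text
time_s: 4.75
eef_pos: [552.9, 210.4, 122.5]
ee_rot: [-0.001, -0.276, 0.961, 0.0]
force: [-6.6, 2.2, -3.9]
grip_width: 0.414
```

Call:
{"api": "play_rows", "payload": {
  "deltas": [
    [0,0,0.025,0,0,0,-0.5]
  ]
}}

```text
time_s: 4.83
eef_pos: [552.9, 210.4, 123.5]
ee_rot: [-0.001, -0.276, 0.961, 0.0]
force: [-7.8, 1.6, -4.6]
grip_width: 0.415
```

Call:
{"api": "play_rows", "payload": {
  "deltas": [
    [0,0,0.025,0,0,0,-0.5]
  ]
}}

```text
time_s: 4.92
eef_pos: [552.9, 210.4, 124.5]
ee_rot: [-0.001, -0.276, 0.961, 0.0]
force: [-6.8, 0.8, -3.1]
grip_width: 0.415
```

Call:
{"api": "play_rows", "payload": {
  "deltas": [
    [0,0,0.025,0,0,0,-0.5]
  ]
}}

```text
time_s: 5.0
eef_pos: [552.9, 210.5, 125.6]
ee_rot: [-0.001, -0.276, 0.961, 0.0]
force: [-6.8, 1.3, -4.3]
grip_width: 0.414
```

Call:
{"api": "play_rows", "payload": {
  "deltas": [
    [0,0,0.025,0,0,0,-0.5]
  ]
}}

```text
time_s: 5.08
eef_pos: [552.9, 210.4, 126.6]
ee_rot: [-0.001, -0.276, 0.961, 0.0]
force: [-6.9, 0.7, -3.9]
grip_width: 0.415
```

Call:
{"api": "play_rows", "payload": {
  "deltas": [
    [0,0,0.025,0,0,0,-0.5]
  ]
}}

```text
time_s: 5.17
eef_pos: [552.9, 210.4, 127.6]
ee_rot: [-0.001, -0.276, 0.961, 0.0]
force: [-6.1, 1.8, -4.4]
grip_width: 0.418
```

Call:
{"api": "play_rows", "payload": {
  "deltas": [
    [0,0,0.025,0,0,0,-0.5]
  ]
}}

```text
time_s: 5.25
eef_pos: [552.9, 210.4, 128.6]
ee_rot: [-0.001, -0.276, 0.961, 0.0]
force: [-6.4, 1.7, -4.3]
grip_width: 0.414
```

Call:
{"api": "play_rows", "payload": {
  "deltas": [
    [0,0,0.025,0,0,0,-0.5]
  ]
}}

```text
time_s: 5.33
eef_pos: [552.8, 210.5, 129.6]
ee_rot: [-0.001, -0.276, 0.961, 0.0]
force: [-6.9, 1.6, -4.1]
grip_width: 0.412
```

Call:
{"api": "play_rows", "payload": {
  "deltas": [
    [0,0,0.025,0,0,0,-0.5]
  ]
}}

```text
time_s: 5.42
eef_pos: [552.9, 210.4, 130.6]
ee_rot: [-0.001, -0.276, 0.961, 0.0]
force: [-6.3, 1.6, -4.1]
grip_width: 0.416
```

Call:
{"api": "play_rows", "payload": {
  "deltas": [
    [0,0,0.025,0,0,0,-0.5]
  ]
}}

```text
time_s: 5.5
eef_pos: [552.9, 210.4, 131.6]
ee_rot: [-0.001, -0.276, 0.961, 0.0]
force: [-7.4, 1.8, -4.2]
grip_width: 0.413
```

Call:
{"api": "play_rows", "payload": {
  "deltas": [
    [0,0,0.025,0,0,0,-0.5]
  ]
}}

```text
time_s: 5.58
eef_pos: [552.9, 210.4, 132.6]
ee_rot: [-0.001, -0.276, 0.961, 0.0]
force: [-7.4, 1.2, -4.0]
grip_width: 0.414
```

Call:
{"api": "play_rows", "payload": {
  "deltas": [
    [-0.02,0,0.025,0,0,0,-0.5]
  ]
}}

```text
time_s: 5.67
eef_pos: [552.8, 210.4, 133.8]
ee_rot: [-0.0, -0.276, 0.961, 0.0]
force: [-1.4, 1.0, -4.3]
grip_width: 0.418
```

Call:
{"api": "play_rows", "payload": {
  "deltas": [
    [0,0,0.025,0,0,0,-0.5]
  ]
}}

```text
time_s: 5.75
eef_pos: [552.8, 210.4, 134.8]
ee_rot: [-0.0, -0.276, 0.961, 0.0]
force: [-2.8, 2.5, -8.0]
grip_width: 0.415
```

Call:
{"api": "play_rows", "payload": {
  "deltas": [
    [0,0,0.025,0,0,0,-0.5]
  ]
}}

```text
time_s: 5.83
eef_pos: [552.8, 210.4, 135.4]
ee_rot: [-0.0, -0.276, 0.961, 0.0]
force: [-0.9, 2.5, -12.4]
grip_width: 0.407
```

Call:
{"api": "play_rows", "payload": {
  "deltas": [
    [0,0,0.025,0,0,0,-0.5]
  ]
}}

```text
time_s: 5.92
eef_pos: [552.7, 210.4, 135.9]
ee_rot: [-0.001, -0.276, 0.961, 0.0]
force: [0.3, 3.8, -16.0]
grip_width: 0.413
```

Call:
{"api": "play_rows", "payload": {
  "deltas": [
    [0,0,0.025,0,0,0,-0.5]
  ]
}}

```text
time_s: 6.0
eef_pos: [552.7, 210.4, 136.7]
ee_rot: [-0.001, -0.276, 0.961, 0.0]
force: [1.6, 3.8, -18.7]
grip_width: 0.419
```

Call:
{"api": "play_rows", "payload": {
  "deltas": [
    [0,0,0.025,0,0,0,-0.5]
  ]
}}

```text
time_s: 6.08
eef_pos: [552.7, 210.4, 137.7]
ee_rot: [-0.001, -0.276, 0.961, 0.0]
force: [1.8, 3.0, -19.4]
grip_width: 0.416
```

Call:
{"api": "play_rows", "payload": {
  "deltas": [
    [0,0,0.025,0,0,0,-0.5]
  ]
}}

```text
time_s: 6.17
eef_pos: [552.8, 210.4, 139.5]
ee_rot: [-0.001, -0.276, 0.961, 0.0]
force: [-4.5, 1.9, -0.4]
grip_width: 0.414
```

Call:
{"api": "play_rows", "payload": {
  "deltas": [
    [0,0,0.025,0,0,0,-0.5]
  ]
}}

```text
time_s: 6.25
eef_pos: [552.8, 210.4, 141.7]
ee_rot: [-0.0, -0.276, 0.961, 0.0]
force: [-4.6, 1.6, -8.8]
grip_width: 0.415
```

Call:
{"api": "play_rows", "payload": {
  "deltas": [
    [0,0,0.025,0,0,0,-0.5]
  ]
}}

```text
time_s: 6.33
eef_pos: [552.8, 210.4, 142.5]
ee_rot: [-0.0, -0.276, 0.961, 0.0]
force: [-3.3, 2.6, -12.5]
grip_width: 0.411
```

Call:
{"api": "play_rows", "payload": {
  "deltas": [
    [0,0,0.025,0,0,0,-0.5]
  ]
}}

```text
time_s: 6.42
eef_pos: [552.8, 210.4, 142.9]
ee_rot: [-0.0, -0.276, 0.961, 0.0]
force: [-1.8, 3.2, -14.4]
grip_width: 0.413
```

Call:
{"api": "play_rows", "payload": {
  "deltas": [
    [0,0,0.025,0,0,0,-0.5]
  ]
}}

```text
time_s: 6.5
eef_pos: [552.8, 210.4, 143.5]
ee_rot: [-0.0, -0.276, 0.961, 0.0]
force: [-0.4, 4.0, -17.9]
grip_width: 0.413
```

Call:
{"api": "play_rows", "payload": {
  "deltas": [
    [0,0,0.025,0,0,0,-0.5]
  ]
}}

```text
time_s: 6.58
eef_pos: [552.8, 210.4, 144.3]
ee_rot: [-0.0, -0.276, 0.961, 0.0]
force: [-1.0, 2.7, -19.1]
grip_width: 0.414
```

Click 1 came at z≈138 and the force is climbing towards click 2. I expect clicks at about 145, 152 and 159.

Call:
{"api": "play_rows", "payload": {
  "deltas": [
    [0,0,0.025,0,0,0,-0.5]
  ]
}}

```text
time_s: 6.67
eef_pos: [552.8, 210.4, 145.3]
ee_rot: [-0.001, -0.276, 0.961, 0.0]
force: [-1.5, 3.3, -15.0]
grip_width: 0.414
```

Call:
{"api": "play_rows", "payload": {
  "deltas": [
    [0,0,0.025,0,0,0,-0.5]
  ]
}}

```text
time_s: 6.75
eef_pos: [552.9, 210.4, 147.6]
ee_rot: [-0.0, -0.276, 0.961, 0.0]
force: [-7.4, 2.4, -3.3]
grip_width: 0.418
```

Call:
{"api": "play_rows", "payload": {
  "deltas": [
    [0,0,0.025,0,0,0,-0.5]
  ]
}}

```text
time_s: 6.83
eef_pos: [552.8, 210.4, 149.0]
ee_rot: [-0.0, -0.276, 0.961, 0.0]
force: [-5.6, 2.5, -9.5]
grip_width: 0.413
```

Call:
{"api": "play_rows", "payload": {
  "deltas": [
    [0,0,0.025,0,0,0,-0.5]
  ]
}}

```text
time_s: 6.92
eef_pos: [552.8, 210.4, 149.6]
ee_rot: [-0.0, -0.276, 0.961, 0.0]
force: [-2.2, 3.3, -13.0]
grip_width: 0.415
```

Call:
{"api": "play_rows", "payload": {
  "deltas": [
    [0,0,0.025,0,0,0,-0.5]
  ]
}}

```text
time_s: 7.0
eef_pos: [552.8, 210.4, 150.1]
ee_rot: [-0.0, -0.276, 0.961, 0.0]
force: [-2.0, 3.2, -15.3]
grip_width: 0.417
```

Call:
{"api": "play_rows", "payload": {
  "deltas": [
    [0,0,0.025,0,0,0,-0.5]
  ]
}}

```text
time_s: 7.08
eef_pos: [552.8, 210.4, 150.7]
ee_rot: [-0.0, -0.276, 0.961, 0.0]
force: [-2.0, 4.2, -18.4]
grip_width: 0.408
```

Call:
{"api": "play_rows", "payload": {
  "deltas": [
    [0,0,0.025,0,0,0,-0.5]
  ]
}}

```text
time_s: 7.17
eef_pos: [552.8, 210.4, 151.5]
ee_rot: [-0.0, -0.276, 0.961, 0.0]
force: [-2.0, 3.2, -18.1]
grip_width: 0.416
```

Call:
{"api": "play_rows", "payload": {
  "deltas": [
    [0,0,0.025,0,0,0,-0.5]
  ]
}}

```text
time_s: 7.25
eef_pos: [552.8, 210.4, 152.6]
ee_rot: [-0.0, -0.276, 0.961, 0.0]
force: [-4.1, 3.2, -11.5]
grip_width: 0.414
```

Call:
{"api": "play_rows", "payload": {
  "deltas": [
    [0,0,0.025,0,0,0,-0.5]
  ]
}}

```text
time_s: 7.33
eef_pos: [552.9, 210.4, 154.9]
ee_rot: [-0.0, -0.276, 0.961, 0.0]
force: [-8.1, 3.2, -4.1]
grip_width: 0.414
```

Call:
{"api": "play_rows", "payload": {
  "deltas": [
    [0,0,0.025,0,0,0,-0.5]
  ]
}}

```text
time_s: 7.42
eef_pos: [552.9, 210.4, 156.1]
ee_rot: [0.0, -0.276, 0.961, -0.0]
force: [-6.1, 2.6, -10.6]
grip_width: 0.417
```

Call:
{"api": "play_rows", "payload": {
  "deltas": [
    [0,0,0.025,0,0,0,-0.5]
  ]
}}

```text
time_s: 7.5
eef_pos: [552.8, 210.4, 156.6]
ee_rot: [-0.0, -0.276, 0.961, 0.0]
force: [-4.3, 3.9, -14.3]
grip_width: 0.416
```

Call:
{"api": "play_rows", "payload": {
  "deltas": [
    [0,0,0.025,0,0,0,-0.5]
  ]
}}

```text
time_s: 7.58
eef_pos: [552.8, 210.4, 157.2]
ee_rot: [-0.0, -0.276, 0.961, 0.0]
force: [-3.4, 2.6, -16.5]
grip_width: 0.416
```

Call:
{"api": "play_rows", "payload": {
  "deltas": [
    [0,0,0.02,0,0,0,-0.5]
  ]
}}

```text
time_s: 7.67
eef_pos: [552.8, 210.4, 157.7]
ee_rot: [-0.0, -0.276, 0.961, 0.0]
force: [-2.9, 3.4, -16.3]
grip_width: 0.415
```

Call:
{"api": "play_rows", "payload": {
  "deltas": [
    [0,0,0.02,0,0,0,-0.5]
  ]
}}

```text
time_s: 7.75
eef_pos: [552.8, 210.4, 158.4]
ee_rot: [-0.0, -0.276, 0.961, 0.0]
force: [-2.6, 3.4, -17.6]
grip_width: 0.411
```

Call:
{"api": "play_rows", "payload": {
  "deltas": [
    [0,0,0.0,0,0,0,-0.5]
  ]
}}

```text
time_s: 7.83
eef_pos: [552.8, 210.4, 158.6]
ee_rot: [-0.0, -0.276, 0.961, 0.0]
force: [-4.4, 3.2, -13.2]
grip_width: 0.414
```

Call:
{"api": "play_rows", "payload": {
  "deltas": [
    [0,0,0.015,0,0,0,-0.5]
  ]
}}

```text
time_s: 7.92
eef_pos: [552.8, 210.4, 159.2]
ee_rot: [-0.0, -0.276, 0.961, 0.0]
force: [-4.0, 2.7, -12.1]
grip_width: 0.416
```

Call:
{"api": "play_rows", "payload": {
  "deltas": [
    [0,0,0.0,0,0,0,-0.5]
  ]
}}

```text
time_s: 8.0
eef_pos: [552.9, 210.4, 159.8]
ee_rot: [-0.0, -0.276, 0.961, 0.0]
force: [-8.1, 2.3, -4.7]
grip_width: 0.412
```

Call:
{"api": "play_rows", "payload": {
  "deltas": [
    [0,0,0.0,0,0,0,-0.5]
  ]
}}

```text
time_s: 8.08
eef_pos: [552.9, 210.4, 160.7]
ee_rot: [0.0, -0.276, 0.961, -0.0]
force: [-10.3, 0.8, -0.0]
grip_width: 0.414
```

Call:
{"api": "play_rows", "payload": {
  "deltas": [
    [-0.015,0,0.0,0,0,0,-0.5],
    [0,0,0.0,0,0,0,-0.5]
  ]
}}

```text
time_s: 8.25
eef_pos: [552.9, 210.5, 161.2]
ee_rot: [0.001, -0.276, 0.961, -0.0]
force: [-6.6, 2.0, -2.7]
grip_width: 0.414
```

Call:
{"api": "play_rows", "payload": {
  "deltas": [
    [0,0,-0.0125,0,0,0,-0.5]
  ]
}}

```text
time_s: 8.33
eef_pos: [552.9, 210.5, 161.0]
ee_rot: [0.001, -0.276, 0.961, -0.0]
force: [-8.4, 0.8, 2.4]
grip_width: 0.417
```

Call:
{"api": "play_rows", "payload": {
  "deltas": [
    [0,0,-0.0125,0,0,0,-0.5]
  ]
}}

```text
time_s: 8.42
eef_pos: [552.9, 210.5, 160.9]
ee_rot: [0.001, -0.276, 0.961, -0.0]
force: [-9.8, 1.4, 4.1]
grip_width: 0.412
```

Call:
{"api": "play_rows", "payload": {
  "deltas": [
    [0,0,-0.0125,0,0,0,-0.5]
  ]
}}

```text
time_s: 8.5
eef_pos: [553.0, 210.5, 160.8]
ee_rot: [0.002, -0.276, 0.961, -0.0]
force: [-11.7, 1.4, 7.9]
grip_width: 0.414
```

Call:
{"api": "play_rows", "payload": {
  "deltas": [
    [0,0,-0.0125,0,0,0,-0.5]
  ]
}}

```text
time_s: 8.58
eef_pos: [553.0, 210.5, 160.6]
ee_rot: [0.002, -0.276, 0.961, -0.0]
force: [-10.8, 0.1, 9.6]
grip_width: 0.414
```

Call:
{"api": "play_rows", "payload": {
  "deltas": [
    [0,0,0,0,0,0,-0.5]
  ]
}}

```text
time_s: 8.67
eef_pos: [553.0, 210.5, 160.7]
ee_rot: [0.002, -0.276, 0.961, -0.0]
force: [-11.5, 0.2, 7.1]
grip_width: 0.415
```

The fourth click came at z≈160, and the column now rests on the pawl because the tool force has turned upward. I'll relieve the residual force and then open.

Call:
{"api": "play_rows", "payload": {
  "deltas": [
    [-0.01,0,0.03,0,0,0,-0.5],
    [-0.005,0,0,0,0,0,-0.5],
    [0,0,0,0,0,0,-0.5]
  ],
  "squeeze": 25
}}

```text
time_s: 8.92
eef_pos: [553.0, 210.5, 160.8]
ee_rot: [0.002, -0.276, 0.961, -0.0]
force: [-5.0, 1.6, 6.2]
grip_width: 0.412
```

Call:
{"api": "play_rows", "payload": {
  "deltas": [
    [0,0,0,0,0,0,0.0],
    [0,0,0,0,0,0,0.4],
    [0,0,0,0,0,0,1],
    [0,0,0,0,0,0,1],
    [0,0,0,0,0,0,1]
  ]
}}

```text
time_s: 9.33
eef_pos: [552.1, 210.2, 158.4]
ee_rot: [0.0, -0.276, 0.961, -0.0]
force: [-0.8, 0.6, -0.2]
grip_width: 0.995
```

```bash
python3 look.py w3
python3 - <<'E'
from h import *
W=np.load('w.npy');Z=W[...,2]
d=np.hypot(W[...,0]-553.2,W[...,1]-210.2)
for n,lo,hi,r in (('saddle',188,198,26),('spig',204,214,14)):
    m=(Z>lo)&(Z<hi)&(d<r);print(n,m.sum(),np.median(W[m],0),cv2.minAreaRect(W[m][:,:2].astype(np.float32)))
E
```

```text
9.3333 [552.1 210.2 158.4] jaw 122.07 zax [ 7.e-04 -3.e-04 -1.e+00] j [ 0.17  0.52  1.39 -0.    1.23 -1.96] F [-0.83  0.56 -0.23] [-0.013 -0.013  0.003] g 0.995
saddle 4590 [548.34457763 206.86276006 193.34872469] ((552.8600463867188, 209.88307189941406), (36.397377014160156, 36.144683837890625), 32.28137969970703)
spig 402 [549.80808884 207.49564532 207.45347641] ((551.875244140625, 209.4199676513672), (9.60941219329834, 11.92946720123291), 28.842777252197266)
```

The saddle's upper face is now at 193.3 mm, which is 57.4 mm up and stable with the gripper off. Now to the yoke.

Call:
{"api": "play_rows", "payload": {
  "deltas": [
    [0,0,0.3,0,0,0,1],
    [0,0,0.6,0,0,0,1],
    [0,0,0.8,0,0,0,1],
    [0,0,0.4,0,0,0,1],
    [-0.12,-0.9,0,0,0,-0.145,1],
    [-0.12,-0.9,0,0,0,-0.145,1],
    [-0.12,-0.9,0,0,0,-0.145,1],
    [-0.12,-0.9,0,0,0,-0.145,1]
  ]
}}

```text
time_s: 10.05
eef_pos: [532.2, 64.9, 242.4]
ee_rot: [0.0, -0.247, 0.969, -0.0]
force: [1.0, -0.1, 0.5]
grip_width: 0.998
```

Call:
{"api": "play_rows", "payload": {
  "deltas": [
    [-0.12,-0.9,-0.1,0,0,-0.145,1],
    [-0.12,-0.9,-0.3,0,0,-0.145,1],
    [-0.12,-0.9,-0.4,0,0,-0.145,1],
    [-0.12,-0.9,-0.4,0,0,-0.145,1],
    [-0.12,-0.9,-0.4,0,0,-0.145,1],
    [-0.12,-0.9,-0.2,0,0,-0.145,1],
    [0,0,0,0,0,0,1],
    [0,0,0,0,0,0,1]
  ]
}}

```text
time_s: 10.72
eef_pos: [503.4, -151.1, 169.8]
ee_rot: [-0.0, -0.201, 0.98, 0.0]
force: [0.4, 0.6, 0.1]
grip_width: 1.001
```

```bash
python3 look.py w4
python3 - <<'E'
from h import *
W=np.load('w.npy');Z=W[...,2];D=np.hypot(W[...,0]-504,W[...,1]+150)
m=(Z>25)&(Z<34)&(D<32)
print('hub',m.sum(),np.median(W[m],0),cv2.minAreaRect(W[m][:,:2].astype(np.float32)))
m=(Z>72)&(Z<86)&(D<75)
for k in (1,-1):
    q=W[m&((W[...,0]-504)*k>0)];print(len(q),cv2.minAreaRect(q[:,:2].astype(np.float32)))
m=(Z>20)&(Z<86)&(D<75);print('all',cv2.minAreaRect(W[m][:,:2].astype(np.float32)))
E
```

```text
10.7167 [ 503.4 -151.1  169.8] jaw 113.2 zax [-8.e-04  4.e-04 -1.e+00] j [-0.51  0.37  1.58 -0.    1.19 -2.49] F [0.43 0.62 0.11] [-0.02   0.01   0.039] g 1.001
hub 1435 [ 502.31329613 -150.54941437   29.8687045 ] ((504.312255859375, -150.31210327148438), (63.3335075378418, 39.9393310546875), 23.907764434814453)
233 ((555.371337890625, -128.20831298828125), (10.130460739135742, 18.771175384521484), 21.6785888671875)
247 ((449.30975341796875, -174.2135467529297), (8.632942199707031, 18.4594669342041), 23.45659065246582)
all ((502.743408203125, -151.0760498046875), (125.0849609375, 40.07781219482422), 23.314868927001953)
```

View pics/w4.png

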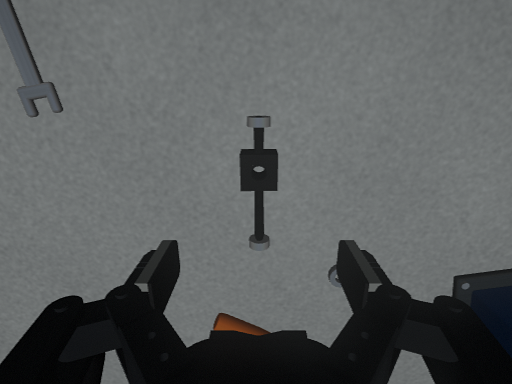

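The wrist view shows the hub centred at (259,170) and the arms in line with the image's vertical. The jaws will take the free sides, so I descend.

Call:
{"api": "play_rows", "payload": {
  "deltas": [
    [-0.017,0,-0.5,0,0,0.03,1],
    [0,0,-0.9,0,0,0,1],
    [0,0,-0.9,0,0,0,1],
    [0,0,-0.9,0,0,0,1],
    [0,0,-0.5,0,0,0,1],
    [0,0,-0.3,0,0,0,1],
    [0,0,0,0,0,0,1],
    [0,0,0,0,0,0,1]
  ],
  "squeeze": 25
}}

```text
time_s: 11.43
eef_pos: [503.6, -148.7, 10.7]
ee_rot: [0.0, -0.205, 0.979, -0.0]
force: [-0.2, 0.1, 0.1]
grip_width: 1.0
```

```bash
python3 look.py w5
python3 - <<'E'
from h import *
W=np.load('w.npy');Z=W[...,2];a=np.radians(23.4);dx,dy=W[...,0]-502.7,W[...,1]+151
U=dx*np.cos(a)+dy*np.sin(a);V=-dx*np.sin(a)+dy*np.cos(a)
m=(Z>26)&(Z<33)&(abs(U)<15)&(abs(V)<24)
print('hub V',np.percentile(V[m],[0.5,99.5]))
b=(Z<27)&(abs(U)<12)&(abs(V)<10);print('bore',b.sum(),np.percentile(U[b],[1,99]),np.percentile(V[b],[1,99]))
v,u=np.where(b);print(u.min(),u.max(),v.min(),v.max())
E
```

```text
11.4333 [ 503.6 -148.7   10.7] jaw 113.65 zax [ 2.e-04 -1.e-04 -1.e+00] j [-0.51  0.6   1.72  0.    0.82 -2.49] F [-0.22  0.09  0.15] [-0.013 -0.015 -0.035] g 1.0
hub V [-19.76474427  19.82495812]
bore 485 [1.881946   8.23049075] [-7.02645725  7.05431212]
241 269 244 266
```

View pics/w5.png

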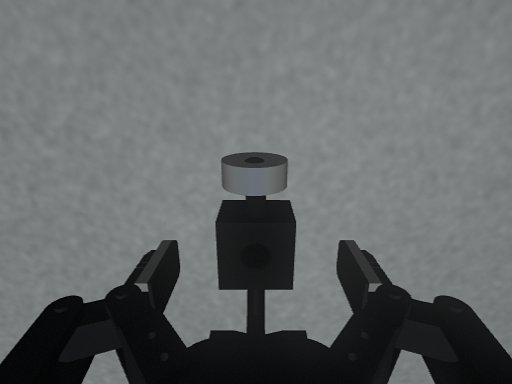

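Run:
```python
from h import *
W=np.load('w.npy');Z=W[...,2]
c=capture('wrist');s=sensors.sense()
g=c['pixels'].mean(-1)
m=(Z<28.5)|(np.isnan(Z));m[:225]=0;m[285:]=0;m[:,:225]=0;m[:,288:]=0
n,l,st,ce=cv2.connectedComponentsWithStats(m.astype(np.uint8));print(st,ce)
for i in range(1,n):
    if st[i,4]>100:
        (k,_)=cv2.findContours((l==i).astype(np.uint8),cv2.RETR_EXTERNAL,cv2.CHAIN_APPROX_NONE)
        T=np.array(c['tool_from_camera']);q=s['ee_rot'];r=R.from_quat([q[1],q[2],q[3],q[0]]).as_matrix()
        p=k[0][:,0].astype(float);d=np.c_[(p[:,0]-c['cx'])/c['fx'],(p[:,1]-c['cy'])/c['fy'],np.ones(len(p))]@T[:3,:3].T@r.T
        o=r@T[:3,3]+s['eef_pos'];P=o+d*((30-o[2])/d[:,2])[:,None]
        print(cv2.minEnclosingCircle(P[:,:2].astype(np.float32)),P[:,:2].mean(0),cv2.minAreaRect(P[:,:2].astype(np.float32)))
```

```text
[[     0      0    512    384 196034]
 [   236    225      1      1      1]
 [   269    228      1      1      1]
 [   233    231      1      1      1]
 [   236    231      1      1      1]
 [   255    231      1      1      1]
 [   272    231      1      1      1]
 [   270    235      1      1      1]
 [   234    242      1      1      1]
 [   243    242      1      1      1]
 [   254    242      1      1      1]
 [   272    242      1      1      1]
 [   225    244      1      1      1]
 [   244    245      1      1      1]
 [   241    244     29     25    544]
 [   240    247      1      1      1]
 [   287    247      1      1      1]
 [   226    249      1      1      1]
 [   244    267      1      1      1]
 [   281    266      1      1      1]
 [   265    268      1      1      1]
 [   270    269      1      1      1]
 [   232    270      1      1      1]
 [   238    270      1      1      1]
 [   281    271      1      1      1]
 [   283    271      1      1      1]
 [   235    273      1      1      1]
 [   247    273      1      1      1]
 [   253    273      1      1      1
[... 540 characters left out ...]
5.65073529]
 [240.         247.        ]
 [287.         247.        ]
 [226.         249.        ]
 [244.         267.        ]
 [281.         266.        ]
 [265.         268.        ]
 [270.         269.        ]
 [232.         270.        ]
 [238.         270.        ]
 [281.         271.        ]
 [283.         271.        ]
 [235.         273.        ]
 [247.         273.        ]
 [253.         273.        ]
 [276.         273.        ]
 [280.         278.        ]
 [237.         283.        ]]
((503.0986022949219, -151.35415649414062), 7.718502044677734) [ 503.02733635 -151.41921706] ((503.2314758300781, -151.60260009765625), (14.42778491973877, 14.55056381225586), 23.640165328979492)
```

Call:
{"api": "play_rows", "payload": {
  "deltas": [
    [-0.014,-0.064,-0.1,0,0,-0.04,1],
    [0,0,-0.1,0,0,0,0.4],
    [0,0,0,0,0,0,0.2],
    [0,0,0,0,0,0,0.1],
    [0,0,0,0,0,0,0.1]
  ]
}}

```text
time_s: 11.95
eef_pos: [502.6, -152.2, 2.4]
ee_rot: [0.0, -0.202, 0.979, -0.0]
force: [0.5, 0.3, -0.1]
grip_width: 0.548
```

Call:
{"api": "play_rows", "payload": {
  "deltas": [
    [0,0,0,0,0,0,0.0],
    [0,0,0,0,0,0,-0.1],
    [0,0,0,0,0,0,-0.4],
    [0,0,0,0,0,0,-0.4],
    [0,0,0,0,0,0,-0.4]
  ]
}}

```text
time_s: 12.37
eef_pos: [502.7, -152.2, 2.5]
ee_rot: [0.0, -0.202, 0.979, -0.0]
force: [-0.7, 2.0, 4.4]
grip_width: 0.465
```

Call:
{"api": "play_rows", "payload": {
  "deltas": [
    [0,0,0,0,0,0,-0.4],
    [0,0,0.05,0,0,0,-0.4],
    [0,0,0.1,0,0,0,-0.4],
    [0,0,0.2,0,0,0,-0.4],
    [0,0,0.3,0,0,0,-0.4],
    [0,0,0,0,0,0,-0.4],
    [0,0,0,0,0,0,-0.4]
  ],
  "squeeze": 35
}}

```text
time_s: 12.95
eef_pos: [502.9, -152.4, 28.8]
ee_rot: [0.001, -0.202, 0.979, -0.0]
force: [-0.4, 0.1, -2.3]
grip_width: 0.462
```

```bash
cat > bore.py <<'E'
from h import *
import sys
# bore rim and hub face in the tool frame
c=capture('wrist');s=sensors.sense();save(c,sys.argv[1])
z=c['z_map'];v,u=np.indices(z.shape);T=np.array(c['tool_from_camera'])
P=np.stack([(u-c['cx'])*z/c['fx'],(v-c['cy'])*z/c['fy'],z],-1)@T[:3,:3].T+T[:3,3]
box=(abs(P[...,0])<19)&(abs(P[...,1])<17)
f=box&(P[...,2]>-45)&(P[...,2]<-10)
zt=np.median(P[...,2][f]);f&=abs(P[...,2]-zt)<6
A=np.c_[P[f][:,:2],np.ones(f.sum())];k=np.linalg.lstsq(A,P[f][:,2],rcond=None)[0]
for _ in range(3):
    e=abs(A@k-P[f][:,2])<1.5;k=np.linalg.lstsq(A[e],P[f][e][:,2],rcond=None)[0]
h=P[...,2]-(P[...,0]*k[0]+P[...,1]*k[1]+k[2])
m=cv2.morphologyEx(((h>1.7)&(z>0)&(abs(P[...,0])<20)&(abs(P[...,1])<12)).astype(np.uint8),cv2.MORPH_OPEN,np.ones((3,3)))
n,l,st,ce=cv2.connectedComponentsWithStats(m)
print('top face plane',k.round(4),'F',s['force'].round(2),'tcp',s['eef_pos'].round(1),'g',round(s['grip_width'],3))
for i in range(1,n):
    if st[i,4]<100: continue
    q=cv2.findContours((l==i).astype(np.uint8),cv2.RETR_EXTERNAL,cv2.CHAIN_APPROX_NONE)[0][0][:,0].astype(float)
    d=np.c_[(q[:,0]-c['cx'])/c['fx'],(q[:,1]-c['cy'])/c['fy'],np.ones(len(q))]@T[:3,:3].T;o=T[:3,3]
    X=o+d*((k[2]-o[2])/d[:,2])[:,None]
    print(st[i],'tool xy',cv2.minEnclosingCircle(X[:,:2].astype(np.float32)),cv2.minAreaRect(X[:,:2].astype(np.float32)))
E
python3 bore.py w6; python3 look.py w6b
```

```text
top face plane [-2.40000e-03  2.00000e-04 -2.73917e+01] F [ 0.15  0.01 -2.27] tcp [ 502.5 -152.2   28.2] g 0.465
[234 214  50  20 582] tool xy ((23.521484375, 0.0986529290676117), 11.774622917175293) ((24.86727523803711, -0.01989269256591797), (22.811988830566406, 9.432361602783203), 88.43147277832031)
[243 257  30  24 567] tool xy ((0.32588502764701843, -0.3148454427719116), 7.344041347503662) ((0.4974532127380371, -0.3947305679321289), (13.24748420715332, 14.222453117370605), 0.04522772505879402)
13.0 [ 502.5 -152.2   28.2] jaw 113.31 zax [ 1.e-04 -1.e-04 -1.e+00] j [-0.52  0.57  1.71 -0.    0.86 -2.5 ] F [ 0.15  0.01 -2.27] [-0.052  0.019 -0.074] g 0.465
```

View pics/w6.png

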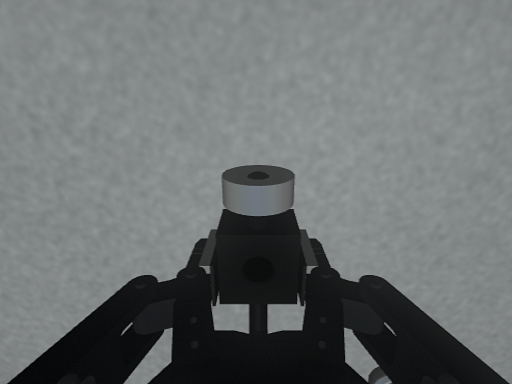

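The yoke is held level, with its underside 2.6 mm below the TCP and the bore within about 0.4 mm of the tool axis. I'll carry it to above the spigot.

Call:
{"api": "play_rows", "payload": {
  "deltas": [
    [0,0,0.2,0,0,0,-0.4],
    [0,0,0.4,0,0,0,-0.4],
    [0,0,0.7,0,0,0,-0.4],
    [0,0,0.9,0,0,0,-0.4],
    [0,0,0.9,0,0,0,-0.4],
    [0,0,0.9,0,0,0,-0.4],
    [0,0,0.7,0,0,0,-0.4],
    [0,0,0.5,0,0,0,-0.4]
  ]
}}

```text
time_s: 13.72
eef_pos: [502.8, -152.3, 239.6]
ee_rot: [0.001, -0.202, 0.979, -0.001]
force: [0.1, 0.1, -2.6]
grip_width: 0.461
```

Call:
{"api": "play_rows", "payload": {
  "deltas": [
    [0.042,0.3,0.1,0,0,0.13,-0.4],
    [0.083,0.6,0,0,0,0.13,-0.4],
    [0.125,0.9,0,0,0,0.13,-0.4],
    [0.125,0.9,0,0,0,0.13,-0.4],
    [0.125,0.9,0,0,0,0.13,-0.4],
    [0.125,0.9,0,0,0,0.13,-0.4],
    [0.125,0.9,0,0,0,0.13,-0.4],
    [0.125,0.9,0,0,0,0.13,-0.4]
  ]
}}

```text
time_s: 14.38
eef_pos: [536.7, 102.4, 239.1]
ee_rot: [-0.001, -0.256, 0.967, 0.0]
force: [1.2, -0.0, -2.5]
grip_width: 0.46
```

Call:
{"api": "play_rows", "payload": {
  "deltas": [
    [0.125,0.9,0,0,0,0.13,-0.4],
    [0.125,0.9,0,0,0,0.13,-0.4],
    [0.07,0.5,0,0,0,0.13,-0.4],
    [0.04,0.3,0,0,0,0,-0.4],
    [0.023,0.165,0,0,0,0,-0.4],
    [0,0,0,0,0,0,-0.4],
    [0,0,0,0,0,0,-0.4],
    [0,0,0,0,0,0,-0.4]
  ]
}}

```text
time_s: 15.05
eef_pos: [552.9, 209.2, 240.2]
ee_rot: [-0.0, -0.274, 0.962, -0.0]
force: [-0.2, -0.9, -2.0]
grip_width: 0.459
```

```bash
python3 bore.py w7; python3 look.py w7b
```

```text
top face plane [-4.0000e-04  8.0000e-04 -2.7364e+01] F [ 0.4   0.24 -1.69] tcp [553.  209.2 240.3] g 0.459
[247 154  23  12 245] tool xy ((55.14484786987305, -0.10243868827819824), 5.170224189758301) ((55.204891204833984, -0.19938421249389648), (4.793739318847656, 9.417665481567383), 0.03929322585463524)
[234 214  21  19 265] tool xy ((24.551025390625, -6.736255645751953), 6.084702968597412) ((25.229494094848633, -6.732363224029541), (9.18543815612793, 9.323598861694336), 0.04504264518618584)
[256 214  28  19 306] tool xy ((24.245590209960938, 5.142965793609619), 7.255875587463379) ((25.22039794921875, 5.143733501434326), (9.185903549194336, 12.578605651855469), 0.0450233556330204)
[243 257  30  24 560] tool xy ((0.3157758116722107, -0.441417932510376), 7.306290149688721) ((0.5064725875854492, -0.46092987060546875), (13.251587867736816, 14.235895156860352), 0.04712698608636856)
15.1 [553.  209.2 240.3] jaw 121.8 zax [-1.e-04 -2.e-04 -1.e+00] j [ 0.16  0.46  1.27 -0.    1.42 -1.96] F [ 0.4   0.24 -1.69] [0.037 0.023 0.01 ] g 0.459
```

View pics/w7.png

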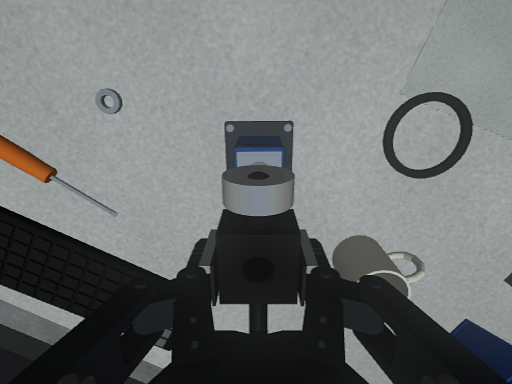

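The yoke hides the spigot in this view; only the cap shows, at (260,157). I'll correct y by 1.2 mm and come down to just above the spigot.

Call:
{"api": "play_rows", "payload": {
  "deltas": [
    [0,0.03,0,0,0,0.03,-0.4],
    [0,0,-0.2,0,0,0,-0.4],
    [0,0,-0.3,0,0,0,-0.4],
    [0,0,-0.1,0,0,0,-0.4],
    [0,0,0,0,0,0,-0.4],
    [0,0,0,0,0,0,-0.4],
    [0,0,0,0,0,0,-0.4]
  ]
}}

```text
time_s: 15.73
eef_pos: [553.1, 211.6, 216.8]
ee_rot: [0.0, -0.276, 0.961, -0.0]
force: [0.4, -0.2, -2.1]
grip_width: 0.461
```

Call:
{"api": "play_rows", "payload": {
  "deltas": [
    [-0.004,-0.028,0,0,0,0,-0.4],
    [0,0,0,0,0,0,-0.4],
    [0,0,0,0,0,0,-0.4],
    [0,0,0,0,0,0,-0.4]
  ]
}}

```text
time_s: 16.07
eef_pos: [552.8, 210.5, 216.5]
ee_rot: [0.0, -0.276, 0.961, -0.0]
force: [-0.1, 0.9, -2.2]
grip_width: 0.462
```

Call:
{"api": "play_rows", "payload": {
  "deltas": [
    [0,0,0,0,0,0,-0.4]
  ]
}}

```text
time_s: 16.15
eef_pos: [552.8, 210.5, 216.4]
ee_rot: [0.0, -0.276, 0.961, -0.0]
force: [-0.3, 0.8, -2.4]
grip_width: 0.465
```

Call:
{"api": "play_rows", "payload": {
  "deltas": [
    [0,0,0,0,0,0,-0.4]
  ]
}}

```text
time_s: 16.23
eef_pos: [552.7, 210.5, 216.3]
ee_rot: [0.0, -0.276, 0.961, -0.0]
force: [0.3, 0.3, -2.5]
grip_width: 0.459
```

On target. Next is a slow descent with force checks; contact with the spigot is possible from TCP ≈ 212.

Call:
{"api": "play_rows", "payload": {
  "deltas": [
    [0,0,-0.05,0,0,0,-0.4],
    [0,0,-0.04,0,0,0,-0.4],
    [0,0,0,0,0,0,-0.4]
  ]
}}

```text
time_s: 16.48
eef_pos: [552.6, 210.5, 212.2]
ee_rot: [-0.0, -0.276, 0.961, 0.0]
force: [0.2, -0.5, -2.7]
grip_width: 0.463
```

Call:
{"api": "play_rows", "payload": {
  "deltas": [
    [0,0,-0.025,0,0,0,-0.4],
    [0,0,0,0,0,0,-0.4]
  ]
}}

```text
time_s: 16.65
eef_pos: [552.7, 210.5, 211.5]
ee_rot: [-0.0, -0.276, 0.961, 0.0]
force: [0.3, -0.4, -1.8]
grip_width: 0.46
```

Call:
{"api": "play_rows", "payload": {
  "deltas": [
    [0,0,-0.025,0,0,0,-0.4],
    [0,0,0,0,0,0,-0.4]
  ]
}}

```text
time_s: 16.82
eef_pos: [552.7, 210.5, 210.5]
ee_rot: [-0.0, -0.276, 0.961, 0.0]
force: [-0.8, 0.1, -2.1]
grip_width: 0.464
```

Call:
{"api": "play_rows", "payload": {
  "deltas": [
    [0,0,-0.025,0,0,0,-0.4],
    [0,0,0,0,0,0,-0.4]
  ]
}}

```text
time_s: 16.98
eef_pos: [552.7, 210.5, 209.5]
ee_rot: [-0.0, -0.276, 0.961, 0.0]
force: [0.0, 0.3, -2.1]
grip_width: 0.466
```

No contact 2.5 mm past the spigot's top, so it is entering cleanly.

Call:
{"api": "play_rows", "payload": {
  "deltas": [
    [0,0,-0.05,0,0,0,-0.4],
    [0,0,-0.025,0,0,0,-0.4]
  ]
}}

```text
time_s: 17.15
eef_pos: [552.7, 210.5, 206.4]
ee_rot: [-0.0, -0.276, 0.961, 0.0]
force: [-0.5, 0.3, -1.8]
grip_width: 0.463
```

Call:
{"api": "play_rows", "payload": {
  "deltas": [
    [0,0,-0.05,0,0,0,-0.4],
    [0,0,-0.025,0,0,0,-0.4]
  ]
}}

```text
time_s: 17.32
eef_pos: [552.6, 210.5, 203.3]
ee_rot: [-0.0, -0.276, 0.961, 0.0]
force: [0.3, -0.2, -2.5]
grip_width: 0.461
```

Call:
{"api": "play_rows", "payload": {
  "deltas": [
    [0,0,-0.05,0,0,0,-0.4],
    [0,0,-0.025,0,0,0,-0.4]
  ]
}}

```text
time_s: 17.48
eef_pos: [552.7, 210.5, 200.3]
ee_rot: [-0.0, -0.276, 0.961, 0.0]
force: [-0.4, -0.8, -2.0]
grip_width: 0.466
```

Call:
{"api": "play_rows", "payload": {
  "deltas": [
    [0,0,-0.025,0,0,0,-0.4],
    [0,0,0,0,0,0,-0.4]
  ]
}}

```text
time_s: 17.65
eef_pos: [552.7, 210.5, 199.4]
ee_rot: [-0.0, -0.276, 0.961, 0.0]
force: [0.1, 0.0, -2.8]
grip_width: 0.464
```

Call:
{"api": "play_rows", "payload": {
  "deltas": [
    [0,0,-0.0125,0,0,0,-0.4],
    [0,0,0,0,0,0,-0.4]
  ]
}}

```text
time_s: 17.82
eef_pos: [552.7, 210.5, 199.2]
ee_rot: [0.0, -0.276, 0.961, 0.0]
force: [0.7, -0.1, -2.0]
grip_width: 0.46
```

Expected seating is at TCP ≈ 196, so I continue in 0.5 mm steps until the weight transfers.

Call:
{"api": "play_rows", "payload": {
  "deltas": [
    [0,0,-0.025,0,0,0,-0.4],
    [0,0,-0.0125,0,0,0,-0.4],
    [0,0,0,0,0,0,-0.4]
  ]
}}

```text
time_s: 18.07
eef_pos: [552.7, 210.5, 197.5]
ee_rot: [-0.0, -0.276, 0.961, 0.0]
force: [1.0, -0.8, -2.4]
grip_width: 0.465
```

Call:
{"api": "play_rows", "payload": {
  "deltas": [
    [0,0,-0.0125,0,0,0,-0.4],
    [0,0,0,0,0,0,-0.4]
  ]
}}

```text
time_s: 18.23
eef_pos: [552.7, 210.5, 197.1]
ee_rot: [-0.0, -0.276, 0.961, -0.0]
force: [-0.6, 0.8, -2.4]
grip_width: 0.461
```

Call:
{"api": "play_rows", "payload": {
  "deltas": [
    [0,0,-0.0125,0,0,0,-0.4],
    [0,0,0,0,0,0,-0.4]
  ]
}}

```text
time_s: 18.4
eef_pos: [552.7, 210.5, 196.6]
ee_rot: [-0.0, -0.276, 0.961, 0.0]
force: [-0.2, -0.5, -2.1]
grip_width: 0.463
```

Call:
{"api": "play_rows", "payload": {
  "deltas": [
    [0,0,-0.0125,0,0,0,-0.4],
    [0,0,0,0,0,0,-0.4]
  ]
}}

```text
time_s: 18.57
eef_pos: [552.7, 210.5, 196.1]
ee_rot: [-0.0, -0.276, 0.961, -0.0]
force: [-0.7, 0.1, -1.3]
grip_width: 0.465
```

Call:
{"api": "play_rows", "payload": {
  "deltas": [
    [0,0,-0.0075,0,0,0,-0.4],
    [0,0,0,0,0,0,-0.4]
  ]
}}

```text
time_s: 18.73
eef_pos: [552.7, 210.5, 196.0]
ee_rot: [0.0, -0.276, 0.961, 0.0]
force: [-0.7, -0.5, -0.3]
grip_width: 0.46
```

Call:
{"api": "play_rows", "payload": {
  "deltas": [
    [0,0,-0.0075,0,0,0,-0.4],
    [0,0,0,0,0,0,-0.4]
  ]
}}

```text
time_s: 18.9
eef_pos: [552.8, 210.5, 196.0]
ee_rot: [0.0, -0.276, 0.961, -0.0]
force: [-1.2, -1.3, 2.6]
grip_width: 0.462
```

Call:
{"api": "play_rows", "payload": {
  "deltas": [
    [0,0,0,0,0,0,-0.4],
    [0,0,0,0,0,0,-0.4]
  ]
}}

```text
time_s: 19.07
eef_pos: [552.8, 210.5, 195.9]
ee_rot: [0.0, -0.276, 0.961, -0.0]
force: [-2.1, -0.1, 2.8]
grip_width: 0.465
```

Seated: the weight has transferred at TCP 195.9, as predicted. Releasing.

Call:
{"api": "play_rows", "payload": {
  "deltas": [
    [0,0,0.005,0,0,0,-0.1],
    [0,0,0,0,0,0,0.0],
    [0,0,0,0,0,0,0.2],
    [0,0,0,0,0,0,0.6],
    [0,0,0,0,0,0,1],
    [0,0,0,0,0,0,1],
    [0,0,0,0,0,0,1]
  ],
  "squeeze": 20
}}

```text
time_s: 19.65
eef_pos: [552.8, 210.5, 195.8]
ee_rot: [0.0, -0.276, 0.961, 0.0]
force: [0.4, 0.8, -0.1]
grip_width: 1.001
```

```bash
python3 bore.py w8; python3 look.py w8b
```

```text
top face plane [-1.40000e-03  4.00000e-04 -2.76297e+01] F [ 0.97  0.04 -0.71] tcp [552.8 210.5 195.8] g 0.999
[234 214  50  20 590] tool xy ((23.344646453857422, 0.08711685985326767), 11.744112968444824) ((25.09792137145996, 0.023723602294921875), (9.686539649963379, 22.78995132446289), 0.04519487917423248)
[243 257  30  25 564] tool xy ((0.2615116536617279, -0.47252121567726135), 7.250167369842529) ((0.4323697090148926, -0.4713020324707031), (14.281659126281738, 13.662627220153809), 75.203369140625)
19.7 [552.8 210.5 195.8] jaw 122.08 zax [-0. -0. -1.] j [ 0.17  0.49  1.34 -0.    1.32 -1.96] F [ 0.97  0.04 -0.71] [0.024 0.009 0.045] g 0.999
```

View pics/w8.png

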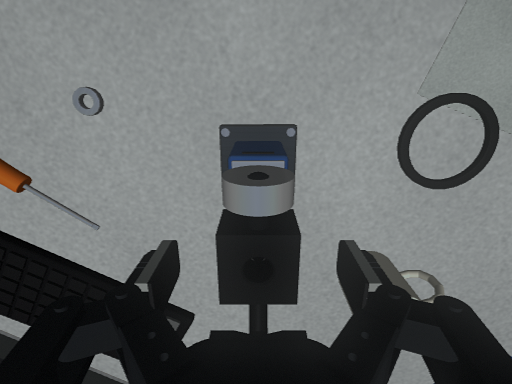

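The jaws are clear of the hub, and its top face is level at 223.4 mm (193.4 + 30). I'll retreat straight up, then move aside.

Call:
{"api": "play_rows", "payload": {
  "deltas": [
    [0,0,0.1,0,0,0,1],
    [0,0,0.3,0,0,0,1],
    [0,0,0.6,0,0,0,1],
    [0,0,0.8,0,0,0,1],
    [0,0,0.8,0,0,0,1],
    [0,0,0.5,0,0,0,1],
    [-0.4,0,0.1,0,0,0,1],
    [-0.8,0,0,0,0,0,1]
  ]
}}

```text
time_s: 20.42
eef_pos: [506.1, 210.1, 324.7]
ee_rot: [0.001, -0.276, 0.961, -0.0]
force: [0.7, -0.1, -1.1]
grip_width: 1.0
```

Call:
{"api": "play_rows", "payload": {
  "deltas": [
    [-0.8,-0.2,0,0,0,0,1],
    [-0.8,-0.2,0,0,0,0,1],
    [-0.5,-0.2,0,0,0,0,1],
    [-0.2,0,0,0,0,0,1],
    [0,0,0,0,0,0,1],
    [0,0,0,0,0,0,1],
    [0,0,0,0,0,0,1],
    [0,0,0,0,0,0,1]
  ]
}}

```text
time_s: 21.08
eef_pos: [413.6, 186.6, 323.4]
ee_rot: [-0.0, -0.276, 0.961, 0.0]
force: [0.9, -0.5, -0.3]
grip_width: 0.997
```

Run:
```python
from h import *
c=capture('scene');save(c,'end');cv2.imwrite('pics/endc.png',cv2.resize(cv2.imread('pics/end.png')[120:280,200:460],None,fx=3,fy=3,interpolation=cv2.INTER_CUBIC))
W=cloud(c);Z=W[...,2];D=np.hypot(W[...,0]-553,W[...,1]-210.3)
m=(D<22)&(Z>215)&(Z<230);print('hub top',m.sum(),np.median(W[m],0).round(1))
m=(D<80)&(Z>262)&(Z<285);print('eyes',m.sum(),Z[m].max().round(1));print(sensors.sense()['eef_pos'])
```

```text
hub top 182 [554.2 210.7 223.9]
eyes 95 278.0
[413.48908168 186.63098851 323.38167096]
```

View pics/endc.png

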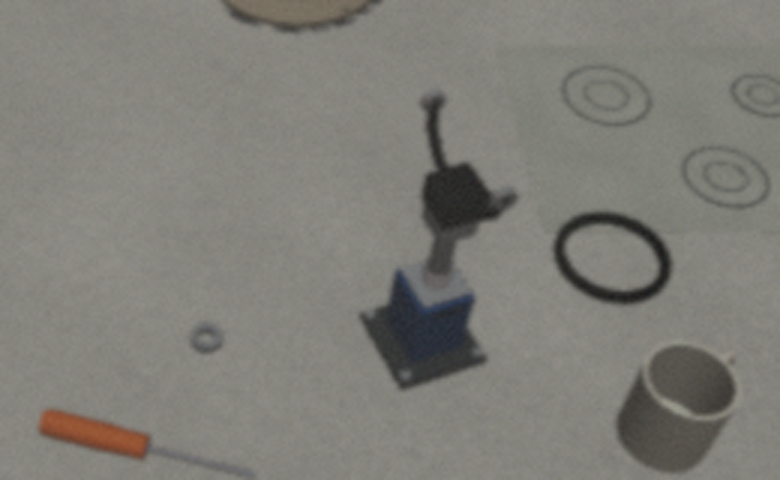

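The yoke sits flat on the raised saddle at (455,195) in the crop, and the arm is clear. Handing in.

```bash
python3 -c "
from rig import order
print(order.finish_job())"
```

```text
the job is handed in; nothing more can be done
None
```

The column is up four clicks and resting on its fourth tooth, and the black yoke is seated over the spigot, let go, with the arm clear. I handed the job in at about 21 s of robot time.

- **Clicks:** the lifting force climbed and dropped four times, at tool heights of about 138, 146, 153 and 160 mm. I then eased the column down until the pawl carried it. With the gripper open, the saddle face measured 193.3 mm, a rise of 57.4 mm.
- **Forces on the column:** the lifting force peaked near 19 N. There were also sideways forces of up to about 12 N while I held the saddle, from small misalignment, which I partly trimmed out before letting go.
- **Yoke:** it went over the spigot without catching, and its weight passed to the saddle at the expected height, with at most 2.8 N of upward force on the tool.
- **Final checks:** after release the hub's top face was level at 223.4 mm from the wrist camera and 223.9 mm from the scene camera; 223.3 mm was expected.
- **Disagreement:** the bearing eyes read up to 278.0 mm, where about 275 mm was expected. I put this down to camera noise and did not look further.
- **Other things:** the final picture shows the mug, gimbal ring, bearing and screwdriver apparently where they were. It did not cover the bottle, wrench or tray, but the arm never came near them.

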